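# Stall menu photo: set the backdrop and hold the red-label tin up to the camera

## Task

We are photographing our seasoning for the stall's online menu. First take the blue backdrop board out of its rack and lean it, tilted back about 15 degrees, against the camera side of the metal rail, foot on the wooden stand and centred along the rail, and let go of it; then pick the red-label tin out of the pan and hold it in the air on the lens axis, 20 cm in front of the lens, right way up in the picture with its label squarely facing the lens and your fingers off the label. Finish while still holding it there; leave the green-label tin and the other things where they are and do not bump the camera.

Things in the scene. Friction and masses are not known exactly. Their poses are not given: they have to be found in the camera images.
- stand: Photo stand: plywood base 440 x 240 mm, 12 mm thick, fixed, its top at z = 0.012. Origin on the work surface straight below the hold point. Its x axis is the camera's viewing direction (horizontal part), y runs along the rail, z up. The base reaches from x = -0.275 to x = +0.165. The camera post is at x = -0.245, the rail at x = +0.13.
- rail: Rail of slotted aluminium angle on two posts, fixed to the stand, 200 mm long along the stand's y; its upright front face, which looks at the camera, is at stand x = 0.130, its top edge at z = 0.104. Origin and axes: at point rail_edge, parallel to the stand's.
- rail_edge (a point): Middle of the rail's top front edge (camera side), z = 0.104; axes parallel to the stand's.
- camera: Black camera (90 x 60 x 60 mm with a round lens) on a post, fixed to the stand, lens 254 mm above the work surface. Origin: centre of the lens front; x axis: where the lens looks, 25 degrees downward, over the stand towards the rail; z axis: the picture's up; y: horizontal.
- hold_point (a point): Point in the air on the lens axis, 200 mm in front of the lens, at z = 0.170: where the tin's centre belongs. Axes as the camera's: when well presented, the tin's x and z axes are parallel to these.
- rack: Wooden rack, fixed: base 180 x 60 mm, 10 mm thick, with two upright strips 14 mm thick reaching to z = 0.050 that leave a slot 14 mm wide along the rack's x axis through its middle. Origin: centre of its underside, on the work surface. The board stands in the slot, on the base.
- board_center (a point): Centre of the blue plastic board, 150 mm wide (its x) x 10 mm thick (its y) x 180 mm tall (its z), about 0.25 kg; both faces are plain and alike. The top edge is 90 mm above this point. It begins upright in the rack with its foot at z = 0.010 and its x along the rack's x.
- board: The same blue board; origin at the centre of its foot (90 mm below its centre), axes as above.
- pan: Shallow steel pan, 180 x 270 mm, 40 mm deep, 3 mm walls and floor, fixed; origin at the centre of its underside, on the work surface. Two tins stand in it, about 130 mm apart along its y.
- red_tin_center (a point): Centre of the square white tin with the RED label: 50 x 50 mm and 80 mm tall, with a round red cap (38 mm across, 12 mm) on top, 92 mm in all, about 0.2 kg. This point is half-way up, 46 mm above its underside. z: up through the cap. The label is on its -x face (so -x points out of the label); grasp it by its two plain +y and -y faces.
- red_tin: The same red-label tin; origin at the centre of its underside, 46 mm below its centre, axes as above.
- red_label: Red label plate, 42 mm wide, 60 mm tall, 1.5 mm thick, on the red tin's -x face. Origin at its centre, 26 mm out from the tin's axis and 40 mm above the tin's underside; axes as the tin's.
- green_tin_center (a point): Centre of a like tin with a GREEN label and green cap, 92 mm tall, in the same pan; which of the two stands where changes. Leave it alone.
- sauce: White sauce bottle with a yellow cap, 56 mm across, 150 mm tall; origin under its centre. Leave it alone.
- bowl: Blue ceramic bowl, 90 mm across, 50 mm tall; origin under its centre. Leave it alone.
- spoon: Spoon with a steel bowl and an orange-brown wooden handle, about 190 mm long, lying on the counter, its long axis x. Leave it alone.
Mind the look-alikes: they are no part of the job. Leave any yellow look-alike of the red_tin alone.

How it is judged:
On the way, in this order (a step that is already met when the one before it is completed fails the run):
1. the blue board leans, released and still, against the camera side of the rail with its foot on the stand (angle between board_center's own z axis and vertical between 0.1 and 0.5 rad and contact force between board and rail above 0.08 N and y of board_center in the frame of stand between -0.05 and 0.05 m and x of board_center in the frame of rail_edge between -0.09 and 0.015 m and height (world z) of board_center between 0.0905 and 0.11 m and angle between the x axis of board_center and the y axis of stand, either way round below 0.2 rad and contact force between board and the fingers below 0.05 N and linear speed of board below 0.02 m/s), for 0.3 s.
2. the red-label tin is lifted clear of the pan (height (world z) of red_tin_center above 0.1 m and contact force between red_tin and pan below 0.05 N), for 0.2 s.
At the end, for the whole second after the job is handed in: Still holding the red tin, clear of stand and board: centre within 35 mm of 200 mm before the lens, within 12.5 degrees of square, label to lens, top up, no finger on it. Board released, still, leaning 6-28 degrees on the rail, foot on the base, centred within 50 mm, parallel within 11 degrees (all of step 1 and distance between red_tin_center and hold_point below 0.035 m and angle between the x axis of red_tin_center and the x axis of camera, either way round below 0.22 rad and angle between the z axis of red_tin_center and the z axis of camera, either way round below 0.22 rad and x of camera in the frame of red_tin_center below -0.1 m and angle between red_tin_center's own z axis and vertical below 1 rad and contact force between red_tin and the fingers above 1 N and contact force between red_label and the fingers below 0.05 N and contact force between red_tin and stand below 0.05 N and contact force between red_tin and board below 0.05 N and linear speed of red_tin below 0.03 m/s); the arm keeps its last pose, push and grip.
It fails at once if a bystander is disturbed (moved over 40 mm) (distance of any of sauce, bowl, spoon from where it was at the start of the episode above 0.04 m).
It fails at once if the green-label tin is moved over 40 mm or tipped (distance of green_tin_center from where it was at the start of the episode above 0.04 m or angle between green_tin_center's own z axis and vertical above 0.5 rad).
It fails at once if the camera is bumped (contact force between camera and anything else above 2 N).
It also fails if it takes over 56 s, if anything falls off the work surface, if the arm or the gripper's body presses on something with over 40 N, if the wrist force passes 120 N, or if a joint passes its speed limit or range.

## Robot

A 6-joint arm with a two-finger parallel gripper is mounted at the origin on the work surface. World frame = base frame: x ahead of the robot, y to its left, z up, the work surface at z = 0. Lengths are in m, angles in rad, forces in N, time in s.
With the tool pointing down it reaches from about 0.375 to 0.9 m from the base axis. Payload 3.1 kg.
Tool frame: the origin (TCP) lies midway between the tips of the shut fingers; the grasp point (between the pads) lies 19 mm behind it; x points along the fingers, z is the direction in which the jaws open and shut, and the axes are right-handed (so a half turn about x gives the same grasp; the last joint's range is limited). The gripper opens to 87 mm and grips with 3 to 60 N. Pads are 19 mm wide; open, the fingers measure 117 mm over their backs; the gripper's body (75 mm by 190 mm) begins 51 mm behind the grasp point.
Start: joints at [1.091, 0.527, 1.433, -0, 1.181, -0.178], TCP at [0.186, 0.597, 0.223] pointing down, gripper open.
Joint ranges: [-3.08, 3.08], [-0.75, 2.2], [0.22, 2.44], [-1.43, 4.57], [0, 2.65], [-2.85, 2.85]. Speed limits (rad/s): [2.79, 2.79, 3.14, 3.14, 3.14, 3.14].

## Interface

Orientations are given as a unit quaternion [x, y, z, w].
In Python, from rig import readout, imaging, robot gives the robot as it stands. The module is installed in compiled form; this text tells all that it offers.
- The arm moves only by the tool play_rows, never from a script. Its argument "rows" is text: rows parted by semicolons, each of 7 numbers parted by spaces: the turn, a rotation vector about the tool's x, y, z in rad, then the shift along the tool's x, y, z in mm, then the closure, from 0 (fully open) to 1 (shut). In form: ax ay az tx ty tz gripper; .... A call has 1 to 8 rows; each row shifts and turns the commanded pose from where the row before left it, along the tool's axes as they then stand; what a row does not reach is not made up. A row lasts 1/12 s, in which the tool goes at most 41.7 mm and 7.16 degrees, less where a joint would pass 70% of its speed; a pose out of reach is approached as far as the arm can. A call with a gripper value outside its range is refused whole. The fingers move at their own pace and stop on an object; "squeeze" is the grip in N (left out, the last holds). Time passes only in rows, so rows that do not move let the fingers close. It gives the time, the measured TCP pose, the force and the opening at its end, in the units of the state.
- readout.get_obs(): the state, without advancing time (a new reading comes with each control period).
- imaging.camera(name): name is "side" or "top"; returns the picture (420x560x3 uint8, blue, green, red); there is no depth.
- imaging.camera_info(name): a dict with "K" (3x3 intrinsics, pixels), "world_to_cam" (4x4, takes a point from world to camera coordinates). Camera axes: x right, y down, z forward; pixel columns grow to the right and rows downward; lengths in m; the calibration is good to about 2 mm. A picture is of the moment at which its call begins. camera_info takes no time and is no camera call.
- robot.hand_in(): hands the job in, once; it reports no verdict.
The state is a dict: "time": time; "q": joint angles; "joint_velocities": joint speeds; "joint_torque": joint torques, N m; "position": TCP position; "tool_rot": TCP orientation; "ft_force": force on the tool from outside, world axes, zero at the start; "moment": the same for the moment, N m; "grip_width": finger opening in m.
Only numpy, scipy, OpenCV 4.12 (cv2) and the standard library are available. Lean on these libraries where they do the work, as an engineer would, in place of code of your own. Each camera call takes 0.05 s, during which the arm holds its last target. There are 200 camera calls.

## Working session

There is one attempt and no reset: what is moved stays moved. The work goes in short steps, Python scripts to look and compute and a tool call to move; the robot and the scene stay as the last step left them, time stands still between calls to the robot, and variables do not carry over. Pictures are saved under pics/ and viewed, about 8 in all and at most 12, crops included, and the job is handed in when it is done.

Besides the shell and the picture viewer there is one more tool, called after "Call:" by a JSON object that holds its "fn" and its "kwargs". play_rows: Moves the arm, as the interface text tells. Its arguments: {"type":"object","properties":{"rows":{"type":"string"},"squeeze":{"type":"number"}},"required":["rows"]}

```bash
mkdir -p pics; python3 - <<'E'
from rig import readout, imaging, robot
import cv2, numpy as np
np.set_printoptions(precision=4,suppress=True)
for n in("side","top"):
    im=imaging.camera(n); cv2.imwrite(f"pics/{n}0.png",im)
    c=imaging.camera_info(n); print(n,np.array(c["K"]),np.array(c["world_to_cam"]))
print(readout.get_obs())
E
```

```text
side [[522.2625   0.     273.8783]
 [  0.     522.2625 204.4946]
 [  0.       0.       1.    ]] [[ 0.8114 -0.5842  0.0176 -0.4806]
 [-0.4199 -0.6036 -0.6778  0.3519]
 [ 0.4066  0.5425 -0.7351  1.0818]
 [ 0.      0.      0.      1.    ]]
top [[477.5176   0.     274.4633]
 [  0.     477.5176 206.6534]
 [  0.       0.       1.    ]] [[ 0.0025 -1.      0.002  -0.0002]
 [-0.9974 -0.0026 -0.0722  0.574 ]
 [ 0.0722 -0.0018 -0.9974  1.507 ]
 [ 0.      0.      0.      1.    ]]
{'time': 0.1, 'q': array([ 1.0905,  0.5284,  1.4338, -0.    ,  1.1814, -0.1785]), 'joint_velocities': array([ 0.0005, -0.0042, -0.0048, -0.0006, -0.0001, -0.0017]), 'joint_torque': array([  0.0004, -44.0988, -17.7151,   0.0635,   0.0534,  -0.    ]), 'position': array([0.1854, 0.5962, 0.2217]), 'tool_rot': array([-0.4195,  0.5701,  0.4188,  0.5689]), 'ft_force': array([-0.5479,  0.2524, -0.8417]), 'moment': array([-0.0179,  0.0095,  0.0115]), 'grip_width': 0.08685937139175823}
```

View pics/top0.png

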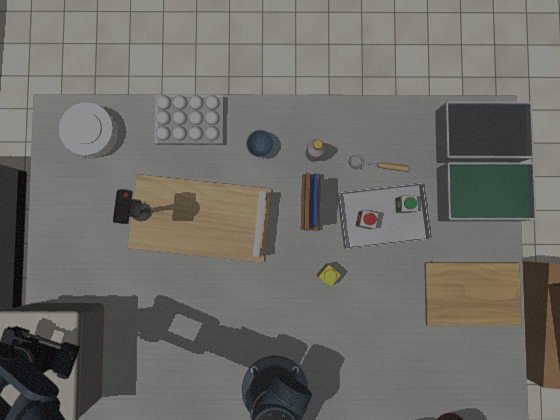

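View pics/side0.png

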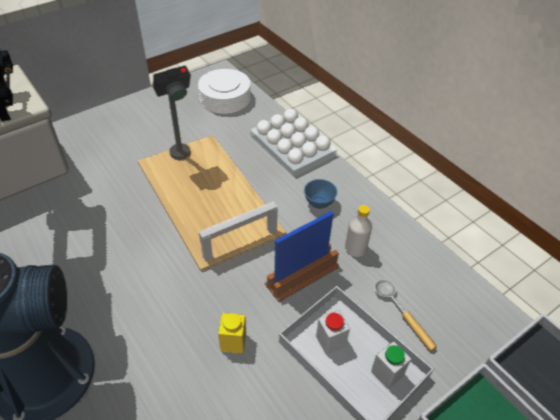

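Top view: stand (130–270, 175–262) with camera at (125,207) and rail at (262,222), rack and blue board at (315,202), pan at (385,215). Candidates for the tin are the red-cap one at (370,219), the green-cap one at (410,203), and a yellow look-alike at (329,274). The red cap fits the description. I'll confirm it with a crop that also shows the label side.

```bash
cat > h.py <<'E'
from rig import readout, imaging, robot
import cv2, numpy as np
from scipy.spatial.transform import Rotation as R
np.set_printoptions(precision=4,suppress=True)
def ray(n,uv):
    c=imaging.camera_info(n);K=np.array(c["K"]);T=np.array(c["world_to_cam"])
    o=-T[:3,:3].T@T[:3,3]; d=T[:3,:3].T@np.linalg.inv(K)@np.array([uv[0],uv[1],1.]); return o,d/np.linalg.norm(d)
def plane(n,uv,z):
    o,d=ray(n,uv); return o+d*(z-o[2])/d[2]
def proj(n,p):
    c=imaging.camera_info(n);K=np.array(c["K"]);T=np.array(c["world_to_cam"])
    q=K@(T[:3,:3]@np.asarray(p,float)+T[:3,3]); return q[:2]/q[2]
def tri(a,b):
    o1,d1=ray("top",a);o2,d2=ray("side",b)
    A=np.c_[d1,-d2]; s=np.linalg.lstsq(A,o2-o1,rcond=None)[0]
    p,q=o1+s[0]*d1,o2+s[1]*d2; return (p+q)/2,np.linalg.norm(p-q)
def hsvmask(im,lo,hi): return cv2.inRange(cv2.cvtColor(im,cv2.COLOR_BGR2HSV),np.array(lo),np.array(hi))
def big(m):
    cs,_=cv2.findContours(m,cv2.RETR_EXTERNAL,cv2.CHAIN_APPROX_NONE); return sorted(cs,key=cv2.contourArea)[::-1]
E
python3 - <<'E'
from h import *
t=cv2.imread("pics/top0.png");s=cv2.imread("pics/side0.png")
a=cv2.resize(t[160:260,290:435],None,fx=4,fy=4,interpolation=cv2.INTER_CUBIC)[:400,:580]
b=cv2.resize(s[280:420,270:440],None,fx=4,fy=4,interpolation=cv2.INTER_CUBIC)
cv2.imwrite("pics/crop1.png",cv2.resize(a,None,fx=1.35,fy=1.35)); 
c=np.zeros((580,800,3),np.uint8)
a=cv2.resize(t[165:255,297:433],(400,265),interpolation=cv2.INTER_CUBIC)
b=cv2.resize(s[285:415,275:405],(400,400),interpolation=cv2.INTER_CUBIC)
e=cv2.resize(t[165:270,110:280],(400,247),interpolation=cv2.INTER_CUBIC)
c[:265,:400]=a;c[:400,400:]=b;c[270:517,:400]=e
cv2.imwrite("pics/crop1.png",c)
for nm,im,lo,hi in(("red",t,(0,120,80),(8,255,255)),("green",t,(50,100,50),(80,255,255))):
    for k in big(hsvmask(im,lo,hi))[:4]:
        x,y,w,h=cv2.boundingRect(k); print(nm,cv2.contourArea(k),(x,y,w,h),cv2.minAreaRect(k))
for nm,lo,hi in(("red",(0,150,80),(8,255,255)),("green",(60,100,50),(80,255,255)),("blue",(110,120,60),(125,255,255))):
    for k in big(hsvmask(s,lo,hi))[:3]: print("side",nm,cv2.contourArea(k),cv2.boundingRect(k),cv2.minAreaRect(k))
for k in big(hsvmask(t,(110,120,40),(125,255,255)))[:3]: print("top blue",cv2.contourArea(k),cv2.boundingRect(k),cv2.minAreaRect(k),cv2.boxPoints(cv2.minAreaRect(k)).tolist())
for n in("top","side"): print(ray(n,(280,210)))
E
```

```text
red 89.5 (364, 213, 12, 12) ((369.6000061035156, 218.6999969482422), (10.733125686645508, 11.180339813232422), 63.43495178222656)
red 9.0 (124, 193, 4, 4) ((125.5, 194.5), (3.0, 3.0), 90.0)
red 0.0 (361, 212, 1, 1) ((361.0, 212.0), (0.0, 0.0), 0.0)
red 0.0 (359, 222, 1, 1) ((359.0, 222.0), (0.0, 0.0), 0.0)
green 83.0 (405, 198, 12, 11) ((410.5, 203.0), (10.0, 11.0), 90.0)
green 5.5 (515, 171, 13, 9) ((521.0, 175.0), (8.0, 12.0), 90.0)
green 3.0 (486, 173, 8, 3) ((489.4706115722656, 173.8823699951172), (1.9402848482131958, 6.790997505187988), 75.96376037597656)
green 2.0 (471, 171, 4, 5) ((473.0, 173.0), (2.8284268379211426, 2.8284268379211426), 45.0)
side red 199.5 (326, 313, 17, 17) ((334.2500305175781, 321.2500305175781), (16.26345443725586, 15.55634880065918), 45.0)
side red 13.5 (181, 68, 5, 5) ((183.0, 70.0), (4.0, 4.0), 90.0)
side green 2279.5 (428, 374, 99, 46) ((477.0, 396.4999694824219), (97.99998474121094, 44.99999237060547), -0.0)
side green 246.5 (386, 346, 18, 19) ((394.5, 355.0), (18.0, 17.0), 90.0)
side blue 2123.0 (275, 211, 58, 71) ((303.06939697265625, 245.6779327392578), (36.95182800292969, 82.50888061523438), 62.35402297973633)
top blue 116.0 (312, 174, 6, 52) ((314.4868469238281, 199.48614501953125), (4.29572868347168, 51.089454650878906), 1.5481575727462769) [[311.64959716796875, 224.96351623535156], [313.0299072265625, 173.89271545410156], [317.3240966796875, 174.00877380371094], [315.94378662109375, 225.07957458496094]]
top blue 0.0 (311, 180, 2, 2) ((311.5, 180.5), (1.4142135381698608, 0.0), -135.0) [[312.0, 181.0], [312.0, 181.0], [311.0, 180.0], [311.0, 180.0]]
top blue 0.0 (311, 184, 1, 1) ((311.0, 184.0), (0.0, 0.0), 0.0) [[311.0, 184.0], [311.0, 184.0], [311.0, 184.0], [311.0, 184.0]]
(array([0.4638, 0.004 , 1.5445]), array([ 0.0652, -0.0134, -0.9978]))
(array([ 0.0979, -0.6553,  1.0422]), array([ 0.4117,  0.5293, -0.7419]))
```

View pics/crop1.png

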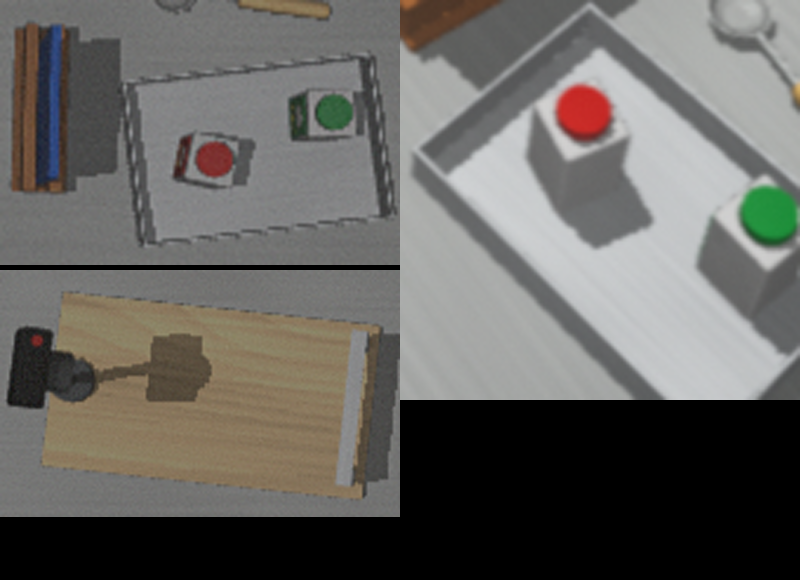

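The crop confirms the red-cap tin at (369,219): its red label faces left in the top view (world +y), toward the stand camera. The green tin at (410,203) and the yellow one are not the target. Now to measure the poses.

```bash
python3 - <<'E'
from h import *
t=cv2.imread("pics/top0.png");s=cv2.imread("pics/side0.png")
# stand
m=hsvmask(t,(8,50,60),(28,255,255)); m[:,:100]=0;m[:,280:]=0
k=max(big(m),key=cv2.contourArea); h=cv2.convexHull(k); r=cv2.minAreaRect(h); b=cv2.boxPoints(r)
P=np.array([plane("top",p,0.012) for p in b]); print("stand",r,"\n",P,[np.linalg.norm(P[i]-P[i-1]) for i in range(4)])
c=P.mean(0)
# long axis pointing to -y
e=[P[(i+1)%4]-P[i] for i in range(4)]; l=max(e,key=np.linalg.norm); l=l/np.linalg.norm(l); l=-l if l[1]>0 else l
yaw=np.arctan2(l[1],l[0]); o=c-l*(-0.055); print("stand centre",c,"xaxis",l,"yaw",yaw,"origin",o)
# rail: bright strip
m=hsvmask(t,(0,0,165),(180,60,255)); m[:,:245]=0;m[:,275:]=0;m[:180]=0;m[265:]=0
k=big(m)[0]; r=cv2.minAreaRect(k);P=np.array([plane("top",p,0.104) for p in cv2.boxPoints(r)]); print("rail",r,"\n",P,[np.linalg.norm(P[i]-P[i-1]) for i in range(4)])
S=np.c_[l,[-l[1],l[0],0],[0,0,1]]
print("rail in stand",(P-o)@S)
lens=o+S@[-0.18126,0,0.2545]; print("lens px predicted",proj("top",lens),proj("side",lens), "hold",o+[0,0,.17])
# board
m=hsvmask(t,(108,110,40),(128,255,255)); m[:,:305]=0;m[:,322:]=0; m[:165]=0;m[235:]=0
ys,xs=np.nonzero(m); print("rows",ys.min(),ys.max())
for y in (176,185,195,205,215,223): print(y,xs[ys==y].min(),xs[ys==y].max(),end="; ")
# side top-edge corners of the board
k=big(hsvmask(s,(105,110,40),(128,255,255)))[0]
k=[q for q in big(hsvmask(s,(105,110,40),(128,255,255))) if 255<q[:,0,0].mean()<340 and q[:,0,1].mean()>205][0]
print("\nside board poly",cv2.approxPolyDP(k,3,True)[:,0].tolist())
# tins
g=t[195:245,345:395].astype(int); np.set_printoptions(linewidth=250)
print("red cap",tri((369.6,218.7),(334.25,321.25)))
print(cv2.cvtColor(t,cv2.COLOR_BGR2GRAY)[205:235,354:390])
E
```

```text
stand ((199.26040649414062, 217.9029083251953), (137.0015869140625, 74.4666519165039), 6.115502834320068) 
 [[0.4422 0.4717 0.012 ]
 [0.6807 0.4519 0.012 ]
 [0.6344 0.0115 0.012 ]
 [0.3968 0.0361 0.012 ]] [np.float64(0.43787711336171536), np.float64(0.23931730433529017), np.float64(0.44282710115872004), np.float64(0.23886819629914083)]
stand centre [0.5385 0.2428 0.012 ] xaxis [-0.1044 -0.9945  0.    ] yaw -1.6754141555666282 origin [0.5328 0.1881 0.012 ]Traceback (most recent call last):
  File "<stdin>", line 13, in <module>
IndexError: list index out of range
```

```bash
python3 - <<'E'
from h import *
np.set_printoptions(precision=4,suppress=True,linewidth=250)
t=cv2.imread("pics/top0.png");s=cv2.imread("pics/side0.png")
l=np.array([-.1044,-.9945,0]);o=np.array([.5328,.1881,0]);S=np.c_[l,[-l[1],l[0],0],[0,0,1]]
m=hsvmask(t,(0,0,120),(180,45,255)); m[:,:245]=0;m[:,272:]=0;m[:180]=0;m[265:]=0
cs=big(m)
for k in cs[:2]:
    r=cv2.minAreaRect(k);P=np.array([plane("top",p,0.104) for p in cv2.boxPoints(r)]); print("rail",r,"in stand\n",(P-o)@S)
lens=o+S@[-0.18126,0,0.2545]; print("lens px predicted",proj("top",lens),proj("side",lens), "rail edge ends px side",[proj("side",o+S@[.13,y,.104]) for y in(-.1,.1)],[proj("top",o+S@[.13,y,.104]) for y in(-.1,.1)])
m=hsvmask(t,(105,90,40),(130,255,255)); m[:,:305]=0;m[:,322:]=0; m[:165]=0;m[235:]=0
ys,xs=np.nonzero(m); print("rows",ys.min(),ys.max(),[(y,xs[ys==y].min(),xs[ys==y].max()) for y in (176,185,195,205,215,223)])
k=[q for q in big(hsvmask(s,(105,110,40),(128,255,255))) if 255<q[:,0,0].mean()<340 and q[:,0,1].mean()>205][0]
print("side board poly",cv2.approxPolyDP(k,3,True)[:,0].tolist())
print("red cap",tri((369.6,218.7),(334.25,321.25)))
print(cv2.cvtColor(t,cv2.COLOR_BGR2GRAY)[205:235,354:390])
E
```

```text
rail ((258.8109130859375, 223.20123291015625), (6.736323833465576, 66.47978973388672), 6.34019136428833) in stand
 [[ 0.1301 -0.1     0.104 ]
 [ 0.1303  0.1005  0.104 ]
 [ 0.1507  0.1004  0.104 ]
 [ 0.1503 -0.1001  0.104 ]]
rail ((265.60003662109375, 184.20001220703125), (2.683281421661377, 4.4721360206604), 63.43495178222656) in stand
 [[0.14   0.1193 0.104 ]
 [0.1514 0.1267 0.104 ]
 [0.1558 0.1198 0.104 ]
 [0.1444 0.1124 0.104 ]]
lens px predicted [138.985 208.289] [177.3746  95.7682] rail edge ends px side [array([196.9899, 231.7638]), array([271.8085, 201.4234])] [array([251.7552, 255.8461]), array([259.0296, 189.9462])]
rows 174 226 [(176, np.int64(314), np.int64(317)), (185, np.int64(311), np.int64(317)), (195, np.int64(311), np.int64(316)), (205, np.int64(310), np.int64(316)), (215, np.int64(310), np.int64(316)), (223, np.int64(310), np.int64(316))]
side board poly [[331, 211], [275, 240], [275, 281], [326, 253]]
red cap (array([ 0.5338, -0.2892,  0.0914]), np.float64(0.0023263027369507033))
[[132 131 134 ... 129 131 127]
 [133 128 130 ... 130 130 130]
 [131 130 134 ... 130 130 128]
 ...
 [135 135 133 ... 130 127 128]
 [130 129 136 ... 132 131 133]
 [131 135 133 ... 133 131 131]]
```

```bash
python3 - <<'E'
from h import *
t=cv2.imread("pics/top0.png");s=cv2.imread("pics/side0.png")
m=hsvmask(t,(105,90,40),(130,255,255)); m[:,:305]=0;m[:,322:]=0; m[:165]=0;m[235:]=0
ys,xs=np.nonzero(m); yy=np.arange(178,222); rt=[xs[ys==y].max()+.5 for y in yy]
f=np.polyfit(yy,rt,1); a=[plane("top",(np.polyval(f,y),y),.19) for y in(173.5,226.5)]
print("board right top edge",f,a,"len",np.linalg.norm(a[0]-a[1]),"yaw of board x",np.arctan2(*(a[0]-a[1])[1::-1]))
for c in((331,211),(275,240)): print("side corner z=.19",plane("side",c,.19))
G=cv2.cvtColor(t,cv2.COLOR_BGR2GRAY)[206:232,356:386]
print("\n".join(" ".join("%3d"%v for v in r) for r in G))
k=cv2.cvtColor(t,cv2.COLOR_BGR2HSV)[206:232,356:386,1]
m=hsvmask(t,(0,90,20),(10,255,255)); m|=hsvmask(t,(165,90,20),(180,255,255));m=m[206:232,354:366]; print("red px",[(x+354,y+206) for y,x in zip(*np.nonzero(m))])
E
```

```text
board right top edge [ -0.0271 322.1715] [array([ 0.6571, -0.1211,  0.19  ]), array([ 0.5057, -0.1164,  0.19  ])] len 0.1515431255969133 yaw of board x -0.030878005579595424
side corner z=.19 [ 0.6611 -0.1139  0.19  ]
side corner z=.19 [ 0.5123 -0.1095  0.19  ]
130 132 133 130 129 131 132 129 128 132 130 132 132 130 130 134 130 127 130 133 128 129 133 127 131 131 129 129 130 129
134 131 127 130 131 133 130 130 131 131 131 129 131 130 131 131 131 132 126 129 127 130 128 129 128 131 130 131 126 130
135 132 136 133 132 129 132 131 132 131 133 129 127 132 127 130 130 130 131 126 129 128 130 129 131 128 132 128 130 130
129 130 133 132 133 133 127 112 127 127 130 131 131 128 134 126 130 132 130 132 131 131 128 131 129 129 132 128 128 129
130 132 134 129 116  99  89 115 126 101  94  87  84  93  88  89  97 124 130 130 128 129 133 131 134 130 131 129 130 129
135 138 115  80  70  63  84 132 137 129 128 130 121 122  92  79  79  86  95  89  88  97 130 130 131 132 129 132 130 131
135 133  76  45  44  57  94 137 138 135 134 136 137 132 113 127 129 119 108  92  74  86  93  93  95  94  98 128 130 13
[... 2837 characters left out ...]
.int64(360), np.int64(218)), (np.int64(364), np.int64(218)), (np.int64(365), np.int64(218)), (np.int64(357), np.int64(219)), (np.int64(359), np.int64(219)), (np.int64(364), np.int64(219)), (np.int64(365), np.int64(219)), (np.int64(359), np.int64(220)), (np.int64(364), np.int64(220)), (np.int64(365), np.int64(220)), (np.int64(357), np.int64(221)), (np.int64(359), np.int64(221)), (np.int64(364), np.int64(221)), (np.int64(365), np.int64(221)), (np.int64(357), np.int64(222)), (np.int64(358), np.int64(222)), (np.int64(359), np.int64(222)), (np.int64(365), np.int64(222)), (np.int64(357), np.int64(223)), (np.int64(358), np.int64(223)), (np.int64(359), np.int64(223)), (np.int64(356), np.int64(224))]
```

```bash
cat >> h.py <<'E'
def tgt(x,z):
    x=np.array(x,float);x/=np.linalg.norm(x);z=np.array(z,float);z-=x*(z@x);z/=np.linalg.norm(z);return np.c_[x,np.cross(z,x),z]
def go(pos,Rt):
    "turn first (about TCP), then shift in the new tool axes"
    o=readout.get_obs();R0=R.from_quat(o["tool_rot"]).as_matrix()
    rv=R.from_matrix(R0.T@Rt).as_rotvec(); d=np.array(pos)-o["position"]
    print("t",o["time"],"pos",o["position"],"q",o["q"],"F",o["ft_force"],"w",o["grip_width"])
    print(" turn(tool)",rv,"deg",np.degrees(np.linalg.norm(rv))," shift after turn mm",Rt.T@d*1000," before turn",R0.T@d*1000)
ST=np.c_[[-.1044,-.9945,0],[.9945,-.1044,0],[0,0,1]]; SO=np.array([.5328,.1881,0])
def st(p): return SO+ST@np.array(p,float)
def sv(v): return ST@np.array(v,float)
E
python3 - <<'E'
from h import *
print(R.from_quat(readout.get_obs()["tool_rot"]).as_matrix())
for s in(1,-1): go((.584,-.113,.30),tgt((0,0,-1),(.031*s,.9995*s,0)))
E
```

```text
[[-0.0009 -0.9548  0.2972]
 [-0.0018  0.2972  0.9548]
 [-1.      0.0003 -0.0019]]
t 0.1 pos [0.1854 0.5962 0.2217] q [ 1.0905  0.5284  1.4338 -0.      1.1814 -0.1785] F [-0.5479  0.2524 -0.8417] w 0.08685937139175823
 turn(tool) [-0.2708 -0.0019 -0.0006] deg 15.515179732234625  shift after turn mm [ -78.3206 -420.3436 -696.4618]  before turn [ -77.4213 -591.2971 -558.7984]
t 0.1 pos [0.1854 0.5962 0.2217] q [ 1.0905  0.5284  1.4338 -0.      1.1814 -0.1785] F [-0.5479  0.2524 -0.8417] w 0.08685937139175823
 turn(tool) [ 2.8708 -0.0008  0.0027] deg 164.48523308503644  shift after turn mm [-78.3206 420.3436 696.4618]  before turn [ -77.4213 -591.2971 -558.7984]
```

Call:
{"fn": "play_rows", "kwargs": {"rows": "0 0 0 -5 -26 -24 0.3;0 0 0 -5 -26 -24 0.3;0 0 0 -5 -26 -24 0.3;0 0 0 -5 -26 -24 0.3;0 0 0 -5 -26 -24 0.3;0 0 0 -5 -26 -24 0.3;0 0 0 -5 -26 -24 0.3;0 0 0 -5 -26 -24 0.3"}}

```text
time: 0.77
position: [0.3275, 0.3499, 0.2625]
tool_rot: [-0.419, 0.57, 0.419, 0.569]
ft_force: [0.5, -0.7, 0.3]
grip_width: 0.0615
```

Call:
{"fn": "play_rows", "kwargs": {"rows": "0 0 0 -5 -26 -24 0.3;0 0 0 -5 -26 -24 0.3;0 0 0 -5 -26 -24 0.3;0 0 0 -5 -26 -24 0.3;0 0 0 0 -26 -24 0.3;0 0 0 0 -26 -24 0.3;0 0 0 0 -26 -24 0.3;0 0 0 0 -26 -24 0.3"}}

```text
time: 1.43
position: [0.469, 0.1048, 0.2824]
tool_rot: [-0.419, 0.57, 0.419, 0.569]
ft_force: [0.0, 0.4, -0.5]
grip_width: 0.0608
```

```bash
python3 - <<'E'
from h import *
go((.584,-.113,.27),tgt((0,0,-1),(.031,.9995,0)))
E
```

```text
t 1.4333 pos [0.469  0.1048 0.2824] q [-0.0133  0.2568  1.7059  0.0001  1.1794 -1.2822] F [ 0.0171  0.4105 -0.4899] w 0.060787295450057205
 turn(tool) [-0.271   0.0001 -0.0005] deg 15.527105131682465  shift after turn mm [  12.3867 -121.6664 -214.1259]  before turn [  12.2962 -174.5529 -173.7415]
```

Call:
{"fn": "play_rows", "kwargs": {"rows": "-0.09 0 0 0 0 0 0.3;-0.09 0 0 0 0 0 0.3;-0.09 0 0 0 0 0 0.3;0 0 0 2 -17 -30 0.3;0 0 0 2 -17 -30 0.3;0 0 0 2 -17 -30 0.3;0 0 0 2 -17 -30 0.3;0 0 0 2 -17 -30 0.3"}}

```text
time: 2.1
position: [0.5492, -0.0475, 0.2721]
tool_rot: [-0.492, 0.508, 0.492, 0.508]
ft_force: [0.6, 0.7, 0.3]
grip_width: 0.0611
```

Call:
{"fn": "play_rows", "kwargs": {"rows": "0 0 0 2 -17 -30 0.3;0 0 0 2 -17 -26 0.3;0 0 0 0 0 0 0.3;0 0 0 0 0 0 0.3;0 0 0 0 0 0 0.3"}}

```text
time: 2.52
position: [0.5802, -0.1027, 0.2678]
tool_rot: [-0.491, 0.508, 0.493, 0.508]
ft_force: [-0.5, 0.2, -0.9]
grip_width: 0.0609
```

```bash
python3 - <<'E'
from h import *
go((.584,-.113,.144),tgt((0,0,-1),(.031,.9995,0)))
a=imaging.camera("top");b=imaging.camera("side")
c=np.zeros((400,800,3),np.uint8);c[:,:400]=cv2.resize(a[120:280,240:400],(400,400));c[:,400:]=cv2.resize(b[130:300,220:390],(400,400));cv2.imwrite("pics/b1.png",c)
E
```

```text
t 2.5167 pos [ 0.5802 -0.1027  0.2678] q [-0.3649  0.4316  1.4696  0.0005  1.243  -1.9036] F [-0.4766  0.1629 -0.8995] w 0.060944430370653155
 turn(tool) [-0.0012  0.0013 -0.0022] deg 0.16373020740194827  shift after turn mm [123.8326  -4.0762 -10.226 ]  before turn [123.8096  -4.3657 -10.3836]
```

View pics/b1.png

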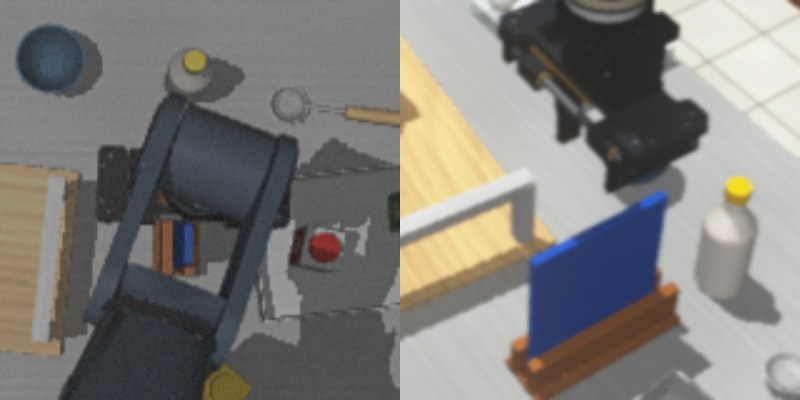

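Crop: the gripper sits straight above the board's top edge with the jaws across its thickness, and the bottle is clear to the side. Lowering.

Call:
{"fn": "play_rows", "kwargs": {"rows": "0 0 0 0 -4 -10 0.3;0 0 0 25 0 0 0.3;0 0 0 25 0 0 0.3;0 0 0 25 0 0 0.3;0 0 0 25 0 0 0.3;0 0 0 23 0 0 0.3;0 0 0 0 0 0 0.3;0 0 0 0 0 0 0.3"}}

```text
time: 3.28
position: [0.5842, -0.1129, 0.1449]
tool_rot: [-0.491, 0.508, 0.493, 0.507]
ft_force: [-0.2, -0.3, 0.6]
grip_width: 0.0607
```

Call:
{"fn": "play_rows", "kwargs": {"rows": "0 0 0 0 0 0 1;0 0 0 0 0 0 1;0 0 0 0 0 0 1;0 0 0 0 0 0 1;0 0 0 0 0 0 1;0 0 0 0 0 0 1;0 0 0 0 0 0 1;0 0 0 0 0 0 1", "squeeze": 40}}

```text
time: 3.95
position: [0.5849, -0.1134, 0.1456]
tool_rot: [-0.492, 0.508, 0.492, 0.508]
ft_force: [0.7, -0.1, 0.6]
grip_width: 0.0153
```

```bash
python3 - <<'E'
from h import *
s,c=np.sin(.2618),np.cos(.2618)
go((.584,-.113,.30),tgt((0,0,-1),(.031,.9995,0)))
go(st((.128,0,.30)),tgt(sv((-s,0,-c)),sv((-c,0,s))))
E
```

```text
t 3.95 pos [ 0.5849 -0.1134  0.1456] q [-0.3789  0.5842  1.5798  0.      0.9775 -1.9178] F [ 0.7404 -0.1299  0.5694] w 0.0153306116401289
 turn(tool) [-0.0009 -0.      0.0001] deg 0.049182631804932465  shift after turn mm [-154.3543    0.8807    0.3498]  before turn [-154.3544    0.8682    0.3463]
t 3.95 pos [ 0.5849 -0.1134  0.1456] q [-0.3789  0.5842  1.5798  0.      0.9775 -1.9178] F [ 0.7404 -0.1299  0.5694] w 0.0153306116401289
 turn(tool) [ 0.0723 -0.2617 -0.0094] deg 15.56533796591916  shift after turn mm [-106.0296   83.2602  200.6767]  before turn [-154.3633   70.9351  172.0054]
```

Call:
{"fn": "play_rows", "kwargs": {"rows": "0 0 0 0 0 0 1;0 0 0 0 0 0 1;0 0 0 0 0 0 1;0 0 0 0 0 0 1"}}

```text
time: 4.28
position: [0.5849, -0.1133, 0.1456]
tool_rot: [-0.492, 0.508, 0.492, 0.508]
ft_force: [0.4, 0.4, 0.8]
grip_width: 0.0097
```

Call:
{"fn": "play_rows", "kwargs": {"rows": "0 0 0 -15 0 0 1;0 0 0 -25 0 0 1;0 0 0 -25 0 0 1;0 0 0 -30 0 0 1;0 0 0 -30 0 0 1;0 0 0 -29 0 0 1;0 0 0 0 0 0 1;0 0 0 0 0 0 1"}}

```text
time: 4.95
position: [0.5855, -0.1136, 0.3008]
tool_rot: [-0.493, 0.507, 0.491, 0.508]
ft_force: [-0.3, 0.0, -2.5]
grip_width: 0.0097
```

```bash
python3 - <<'E'
from h import *
s,c=np.sin(.2618),np.cos(.2618)
go(st((.124,0,.30)),tgt(sv((-s,0,-c)),sv((-c,0,s))))
E
```

```text
t 4.95 pos [ 0.5855 -0.1136  0.3008] q [-0.3788  0.4086  1.4122 -0.      1.3173 -1.9179] F [-0.2631  0.0001 -2.5471] w 0.0096974078171943
 turn(tool) [ 0.0729 -0.2628 -0.0063] deg 15.627727055369391  shift after turn mm [ 44.9371  83.8886 164.4926]  before turn [  0.3926  71.2484 176.176 ]
```

Call:
{"fn": "play_rows", "kwargs": {"rows": "0 0 0 0 9 22 1;0 0 0 0 9 22 1;0 0 0 0 9 22 1;0 0 0 0 9 22 1;0 0 0 0 9 22 1;0 0 0 0 9 22 1;0 0 0 0 9 22 1;0 0 0 0 8 22 1"}}

```text
time: 5.62
position: [0.517, 0.0659, 0.2968]
tool_rot: [-0.49, 0.509, 0.494, 0.507]
ft_force: [-0.1, -0.2, -1.6]
grip_width: 0.0098
```

Call:
{"fn": "play_rows", "kwargs": {"rows": "0.018 -0.066 -0.002 0 0 0 1;0.018 -0.066 -0.002 0 0 0 1;0.018 -0.066 -0.002 0 0 0 1;0.018 -0.066 -0.002 0 0 0 1;0 0 0 0 0 0 1;0 0 0 0 0 0 1;0 0 0 0 0 0 1"}}

```text
time: 6.2
position: [0.5188, 0.0649, 0.2983]
tool_rot: [-0.406, 0.453, 0.532, 0.589]
ft_force: [-0.0, -0.6, -2.3]
grip_width: 0.0096
```

```bash
python3 - <<'E'
from h import *
s,c=np.sin(.2618),np.cos(.2618)
# board foot centre .1356 beyond; final TCP with 5 mm gap to the rail
f=np.array([.0955,0,.0133]); g=f+.1356*np.array([s,0,c]); print("goal",g)
go(st(g+[0,0,.03]),tgt(sv((-s,0,-c)),sv((-c,0,s))))
a=imaging.camera("top");b=imaging.camera("side")
m=np.zeros((400,800,3),np.uint8);m[:,:400]=cv2.resize(a[140:300,160:320],(400,400));m[:,400:]=cv2.resize(b[80:280,130:330],(400,400));cv2.imwrite("pics/b2.png",m)
E
```

```text
goal [0.1306 0.     0.1443]
t 6.2 pos [0.5188 0.0649 0.2983] q [-0.2463  0.2972  1.6287  0.2724  1.269  -1.801 ] F [-0.0124 -0.5544 -2.2641] w 0.009648707800003216
 turn(tool) [-0.0004  0.0013 -0.0043] deg 0.2589444131588686  shift after turn mm [118.1037  -1.1125 -38.4942]  before turn [118.0473  -1.6376 -38.6482]
```

View pics/b2.png

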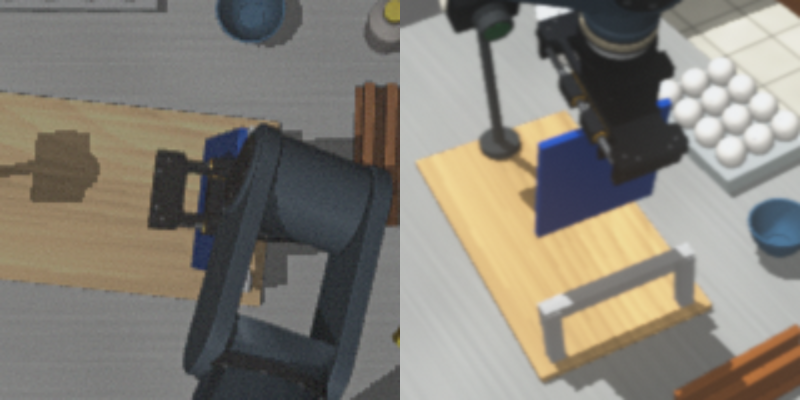

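The board is tilted back, above the stand on the camera side of the rail, and roughly centred. Lowering to 30 mm above touchdown, then slowly.

Call:
{"fn": "play_rows", "kwargs": {"rows": "0 0 0 20 0 -6 1;0 0 0 20 0 -6 1;0 0 0 20 0 -7 1;0 0 0 20 0 -7 1;0 0 0 20 -1 -6 1;0 0 0 18 0 -6 1;0 0 0 0 0 0 1;0 0 0 0 0 0 1"}}

```text
time: 6.97
position: [0.5192, 0.0596, 0.1752]
tool_rot: [-0.406, 0.452, 0.533, 0.589]
ft_force: [0.0, -0.0, -1.0]
grip_width: 0.0098
```

Call:
{"fn": "play_rows", "kwargs": {"rows": "0 0 0 8 0 -2 1;0 0 0 8 0 -2 1;0 0 0 6 0 -2 1;0 0 0 4 0 -1 1;0 0 0 0 0 0 1;0 0 0 0 0 0 1"}}

```text
time: 7.47
position: [0.5196, 0.0589, 0.1487]
tool_rot: [-0.406, 0.452, 0.532, 0.59]
ft_force: [-0.5, 0.5, -1.4]
grip_width: 0.01
```

```bash
python3 - <<'E'
from h import *
s,c=np.sin(.2618),np.cos(.2618)
g=np.array([.1306,0,.1443])
go(st(g),tgt(sv((-s,0,-c)),sv((-c,0,s)))); print(ST.T@(readout.get_obs()["position"]-SO))
E
```

```text
t 7.4667 pos [0.5196 0.0589 0.1487] q [-0.2584  0.5032  1.7954  0.3316  0.9136 -1.9378] F [-0.4734  0.4725 -1.3503] w 0.009983629613343523
 turn(tool) [-0.      0.0024 -0.002 ] deg 0.17622546677734052  shift after turn mm [ 4.0423  0.3441 -1.8581]  before turn [ 4.0385  0.3361 -1.8677]
[0.1298 0.0003 0.1487]
```

Lowering in 2 mm steps until contact.

Call:
{"fn": "play_rows", "kwargs": {"rows": "0 0 0 2 0 -0.5 1;0 0 0 2 0 -0.5 1;0 0 0 1 0 -0.3 1;0 0 0 0 0 0 1;0 0 0 0 0 0 1;0 0 0 0 0 0 1"}}

```text
time: 7.97
position: [0.5199, 0.0589, 0.1441]
tool_rot: [-0.407, 0.452, 0.532, 0.59]
ft_force: [-1.4, -0.9, 2.0]
grip_width: 0.0095
```

Call:
{"fn": "play_rows", "kwargs": {"rows": "0 0 0 -0.5 0 -2 1;0 0 0 -0.5 0 -1.5 1;0 0 0 0 0 0 1;0 0 0 0 0 0 1"}}

```text
time: 8.3
position: [0.5195, 0.0557, 0.1439]
tool_rot: [-0.406, 0.452, 0.532, 0.59]
ft_force: [0.6, 3.0, 3.4]
grip_width: 0.0096
```

Call:
{"fn": "play_rows", "kwargs": {"rows": "0 0 0 0 0 0 0.6;0 0 0 0 0 0 0.5;0 0 0 0 0 0 0.4;0 0 0 0 0 0 0.4;0 0 0 0 0 0 0.4;0 0 0 0 0 0 0.4;0 0 0 0 0 0 0.4;0 0 0 0 0 0 0.4"}}

```text
time: 8.97
position: [0.5193, 0.0553, 0.1436]
tool_rot: [-0.406, 0.452, 0.532, 0.59]
ft_force: [0.3, 0.7, 0.6]
grip_width: 0.0498
```

```bash
python3 - <<'E'
from h import *
print(readout.get_obs()); print(ST.T@(readout.get_obs()["position"]-SO))
a=imaging.camera("top");b=imaging.camera("side")
m=np.zeros((400,800,3),np.uint8);m[:,:400]=cv2.resize(a[140:300,160:320],(400,400));m[:,400:]=cv2.resize(b[130:290,160:320],(400,400));cv2.imwrite("pics/b3.png",m)
E
```

```text
{'time': 8.9667, 'q': array([-0.2654,  0.5112,  1.8001,  0.3338,  0.903 , -1.9495]), 'joint_velocities': array([ 0.0007, -0.    , -0.0015,  0.0002, -0.0002, -0.0003]), 'joint_torque': array([ -0.0076, -37.1245, -11.5703,   0.6452,   0.4071,   0.02  ]), 'position': array([0.5193, 0.0553, 0.1436]), 'tool_rot': array([-0.4065,  0.452 ,  0.5319,  0.5895]), 'ft_force': array([0.3283, 0.6805, 0.6116]), 'moment': array([-0.111 ,  0.0132,  0.0062]), 'grip_width': 0.049755796998735544}
[0.1335 0.0004 0.1436]
```

View pics/b3.png

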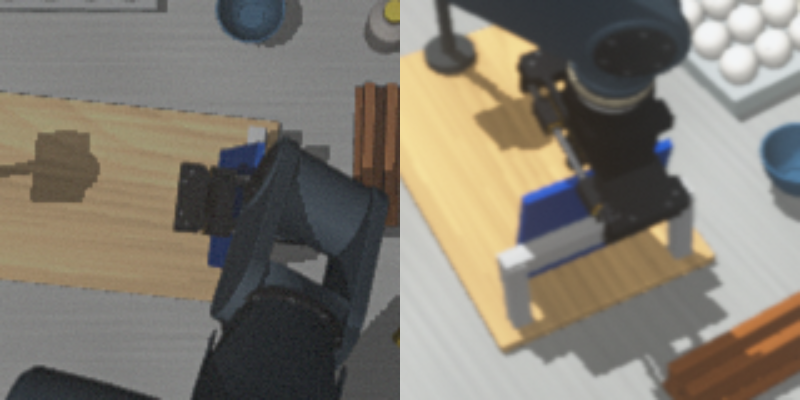

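The board leans on the rail with the foot on the stand, and the fingers are off it. Retracting along the tool axis.

Call:
{"fn": "play_rows", "kwargs": {"rows": "0 0 0 -10 0 0 0.4;0 0 0 -20 0 0 0.4;0 0 0 -25 0 0 0.4;0 0 0 -30 0 0 0.4;0 0 0 -30 0 0 0;0 0 0 -30 0 0 0;0 0 0 -5 0 0 0;0 0 0 0 0 0 0"}}

```text
time: 9.73
position: [0.5168, 0.0154, 0.2913]
tool_rot: [-0.409, 0.451, 0.53, 0.591]
ft_force: [0.7, -0.1, 0.1]
grip_width: 0.0713
```

```bash
python3 - <<'E'
from h import *
p=plane("top",(369.8,218.9),.095); print("tin",p, plane("side",(334.3,321.3),.095))
go((.533,-.289,.20),tgt((0,0,-1),(.98,-.2,0)))
E
```

```text
tin [ 0.5321 -0.2884  0.095 ] [ 0.5332 -0.2913  0.095 ]
t 9.7333 pos [0.5168 0.0154 0.2913] q [-0.3431  0.3034  1.6405  0.2685  1.267  -1.8993] F [ 0.6976 -0.1132  0.084 ] w 0.07130818286052251
 turn(tool) [ 1.6573  0.2024 -0.2151] deg 96.45058203092749  shift after turn mm [  91.3193 -294.9662   76.7348]  before turn [  10.3382  -47.5506 -314.4274]
```

Call:
{"fn": "play_rows", "kwargs": {"rows": "0 0 0 -9 -6 -34 0;0 0 0 -9 -6 -34 0;0 0 0 -9 -6 -34 0;0 0 0 -9 -6 -34 0;0 0 0 -9 -6 -34 0;0 0 0 -9 -6 -34 0;0 0 0 -9 -6 -34 0;0 0 0 -9 -6 -34 0"}}

```text
time: 10.4
position: [0.5331, -0.2692, 0.2851]
tool_rot: [-0.405, 0.452, 0.533, 0.589]
ft_force: [-0.5, 0.4, 0.0]
grip_width: 0.087
```

Call:
{"fn": "play_rows", "kwargs": {"rows": "0.11 0.013 -0.014 0 0 0 0;0.11 0.013 -0.014 0 0 0 0;0.11 0.013 -0.014 0 0 0 0;0.11 0.013 -0.014 0 0 0 0;0.11 0.013 -0.014 0 0 0 0;0.11 0.013 -0.014 0 0 0 0;0.11 0.013 -0.014 0 0 0 0;0.11 0.013 -0.014 0 0 0 0"}}

```text
time: 11.07
position: [0.533, -0.2674, 0.285]
tool_rot: [-0.164, 0.643, 0.234, 0.71]
ft_force: [1.0, 0.1, 1.1]
grip_width: 0.087
```

Call:
{"fn": "play_rows", "kwargs": {"rows": "0.11 0.013 -0.014 0 0 0 0;0.11 0.013 -0.014 0 0 0 0;0.11 0.013 -0.014 0 0 0 0;0.11 0.013 -0.014 0 0 0 0;0.11 0.013 -0.014 0 0 0 0;0.11 0.013 -0.014 0 0 0 0;0.11 0.013 -0.014 0 0 0 0;0 0 0 0 0 0 0"}}

```text
time: 11.73
position: [0.5336, -0.267, 0.2851]
tool_rot: [0.072, 0.706, -0.064, 0.701]
ft_force: [-0.3, -0.3, -0.3]
grip_width: 0.0875
```

```bash
python3 - <<'E'
from h import *
go((.5327,-.2895,.15),tgt((0,0,-1),(.98,-.2,0)))
E
```

```text
t 11.7333 pos [ 0.5336 -0.267   0.2851] q [-0.6542  0.4293  1.4227  0.0061  1.3011 -0.4624] F [-0.2719 -0.3198 -0.2971] w 0.08745017118357347
 turn(tool) [ 0.0079 -0.0077 -0.0103] deg 0.8635878329728632  shift after turn mm [135.115  -22.2023   3.6377]  before turn [134.8481 -23.6234   4.4906]
```

Moving to above the tin and looking before the grasp. I'll also check that the board still leans.

Call:
{"fn": "play_rows", "kwargs": {"rows": "0.008 -0.008 -0.01 0 -22 4 0;0 0 0 30 0 0 0;0 0 0 30 0 0 0;0 0 0 30 0 0 0;0 0 0 30 0 0 0;0 0 0 15 0 0 0;0 0 0 0 0 0 0;0 0 0 0 0 0 0"}}

```text
time: 12.4
position: [0.5332, -0.2903, 0.1502]
tool_rot: [0.071, 0.703, -0.07, 0.704]
ft_force: [0.6, -0.6, 0.1]
grip_width: 0.0877
```

```bash
python3 - <<'E'
from h import *
go((.5327,-.2895,.039),tgt((0,0,-1),(.98,-.2,0)))
a=imaging.camera("top");b=imaging.camera("side")
m=np.zeros((400,800,3),np.uint8);m[:,:400]=cv2.resize(a[140:260,225:345],(400,400));m[:,400:]=cv2.resize(b[160:410,165:415],(400,400),interpolation=cv2.INTER_CUBIC);cv2.imwrite("pics/b4.png",m)
E
```

```text
t 12.4 pos [ 0.5332 -0.2903  0.1502] q [-0.683   0.5914  1.5468  0.001   1.0034 -0.4844] F [ 0.6359 -0.5563  0.1095] w 0.08770357597079073
 turn(tool) [ 0.0022  0.0004 -0.0007] deg 0.13392397426374844  shift after turn mm [111.1767   0.7327  -0.6522]  before turn [111.177    0.6509  -0.6991]
```

View pics/b4.png

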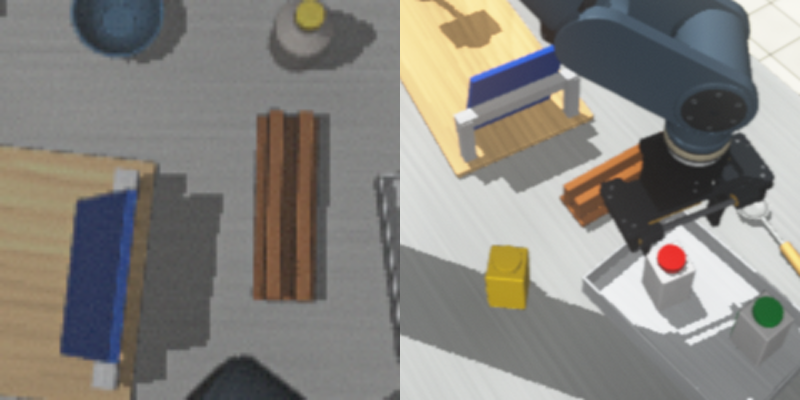

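The board leans on the rail, centred and parallel. The gripper is straight above the red-cap tin, with the green tin clear. Descend and grasp.

Call:
{"fn": "play_rows", "kwargs": {"rows": "0 0 0 22 0.5 -0.5 0;0 0 0 25 0 0 0;0 0 0 25 0 0 0;0 0 0 25 0 0 0;0 0 0 14 0 0 0;0 0 0 0 0 0 0;0 0 0 0 0 0 0.3;0 0 0 0 0 0 0.3", "squeeze": 30}}

```text
time: 13.17
position: [0.5355, -0.2917, 0.0427]
tool_rot: [0.069, 0.701, -0.072, 0.706]
ft_force: [0.1, 0.1, 1.4]
grip_width: 0.08
```

Call:
{"fn": "play_rows", "kwargs": {"rows": "0 0 0 0 0 0 0.6;0 0 0 0 0 0 0.6;0 0 0 0 0 0 0.8;0 0 0 0 0 0 0.8;0 0 0 0 0 0 0.8;0 0 0 0 0 0 0.8;0 0 0 0 0 0 0.8;0 0 0 0 0 0 0.8"}}

```text
time: 13.83
position: [0.5341, -0.2908, 0.0413]
tool_rot: [0.07, 0.702, -0.071, 0.705]
ft_force: [-1.1, -0.9, 5.3]
grip_width: 0.0499
```

Call:
{"fn": "play_rows", "kwargs": {"rows": "0 0 0 -10 0 0 1;0 0 0 -20 0 0 1;0 0 0 -30 0 0 1;0 0 0 -35 0 0 1;0 0 0 -40 0 0 1;0 0 0 -40 0 0 1;0 0 0 -40 0 0 1;0 0 0 -35 0 0 1"}}

```text
time: 14.5
position: [0.5331, -0.2899, 0.2933]
tool_rot: [0.07, 0.702, -0.072, 0.705]
ft_force: [0.5, -0.0, -2.7]
grip_width: 0.0494
```

```bash
python3 - <<'E'
from h import *
s,c=np.sin(np.radians(25)),np.cos(np.radians(25))
Rt=tgt(sv((-s,0,-c)),sv((0,1,0)))
off=-.008*np.array([s,0,c])
go(st(np.array([0,0,.17])+off+[0,0,.13]),Rt); go(st(np.array([0,0,.17])+off),Rt)
E
```

```text
t 14.5 pos [ 0.5331 -0.2899  0.2933] q [-0.6825  0.4301  1.3977  0.0009  1.309  -0.4819] F [ 0.4924 -0.0401 -2.6868] w 0.0493667177814868
 turn(tool) [-0.0937  0.0256  0.4376] deg 25.685849114069303  shift after turn mm [202.7782 433.6509 -50.1715]  before turn [ -0.6157 471.68   -95.9526]
t 14.5 pos [ 0.5331 -0.2899  0.2933] q [-0.6825  0.4301  1.3977  0.0009  1.309  -0.4819] F [ 0.4924 -0.0401 -2.6868] w 0.0493667177814868
 turn(tool) [-0.0937  0.0256  0.4376] deg 25.685849114069303  shift after turn mm [320.599  378.7121 -50.1715]  before turn [129.3827 471.8678 -96.5641]
```

Call:
{"fn": "play_rows", "kwargs": {"rows": "0 0 0 -2 15 -3 1;0 0 0 0 25 -5 1;0 0 0 0 35 -7 1;0 0 0 0 35 -7 1;0 0 0 0 35 -7 1;0 0 0 0 35 -7 1;0 0 0 0 35 -7 1;0 0 0 0 35 -7 1"}}

```text
time: 15.17
position: [0.5327, -0.0329, 0.2911]
tool_rot: [0.071, 0.703, -0.071, 0.704]
ft_force: [0.1, -0.9, -1.9]
grip_width: 0.0499
```

Call:
{"fn": "play_rows", "kwargs": {"rows": "0 0 0 0 35 -7 1;0 0 0 0 35 -7 1;0 0 0 0 35 -7 1;0 0 0 0 35 -7 1;0 0 0 0 30 -7 1;0 0 0 0 25 -6 1;0 0 0 0 20 -4 1;0 0 0 0 4 -1 1"}}

```text
time: 15.83
position: [0.531, 0.1922, 0.2905]
tool_rot: [0.07, 0.703, -0.07, 0.704]
ft_force: [0.0, 0.3, -1.9]
grip_width: 0.0499
```

Call:
{"fn": "play_rows", "kwargs": {"rows": "-0.016 0.004 0.073 0 0 0 1;-0.016 0.004 0.073 0 0 0 1;-0.016 0.004 0.073 0 0 0 1;-0.016 0.004 0.073 0 0 0 1;-0.016 0.004 0.073 0 0 0 1;-0.014 0.004 0.073 0 0 0 1;0 0 0 0 0 0 1;0 0 0 0 0 0 1"}}

```text
time: 16.5
position: [0.5322, 0.1871, 0.2907]
tool_rot: [0.19, 0.682, 0.115, 0.697]
ft_force: [0.1, 0.1, -2.4]
grip_width: 0.0502
```

```bash
python3 - <<'E'
from h import *
s,c=np.sin(np.radians(25)),np.cos(np.radians(25))
Rt=tgt(sv((-s,0,-c)),sv((0,1,0)))
go(st(np.array([0,0,.17])-.008*np.array([s,0,c])),Rt)
a=imaging.camera("top");b=imaging.camera("side")
m=np.zeros((400,800,3),np.uint8);m[:,:400]=cv2.resize(a[140:300,110:270],(400,400));m[:,400:]=cv2.resize(b[50:270,120:340],(400,400),interpolation=cv2.INTER_CUBIC);cv2.imwrite("pics/b5.png",m)
E
```

```text
t 16.5 pos [0.5322 0.1871 0.2907] q [-0.1007  0.3408  1.6394  0.4686  1.2007 -0.1736] F [ 0.1163  0.1249 -2.4449] w 0.05020086594280859
 turn(tool) [-0.0036 -0.001   0.0017] deg 0.23563909866400048  shift after turn mm [117.8606 -50.0407   0.5267]  before turn [117.9444 -49.8389   0.8233]
```

View pics/b5.png

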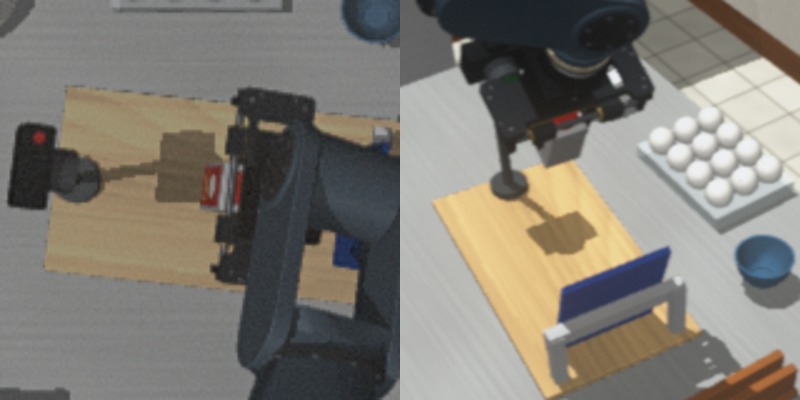

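The tin is held with its label toward the lens and tilted, the board still leans, and the camera is clear. Lowering straight down to the hold point.

Call:
{"fn": "play_rows", "kwargs": {"rows": "0 0 0 17 -7 0 1;0 0 0 18 -8 0 1;0 0 0 18 -8 0 1;0 0 0 18 -8 0 1;0 0 0 18 -7 0.5 1;0 0 0 17 -7 0 1;0 0 0 12 -5 0 1;0 0 0 0 0 0 1"}}

```text
time: 17.27
position: [0.5321, 0.194, 0.1614]
tool_rot: [0.188, 0.683, 0.117, 0.696]
ft_force: [-0.3, 0.2, -2.6]
grip_width: 0.05
```

Call:
{"fn": "play_rows", "kwargs": {"rows": "0 0 0 0 0 0 1;0 0 0 0 0 0 1;0 0 0 0 0 0 1;0 0 0 0 0 0 1;0 0 0 0 0 0 1;0 0 0 0 0 0 1"}}

```text
time: 17.77
position: [0.5341, 0.193, 0.1644]
tool_rot: [0.189, 0.681, 0.117, 0.698]
ft_force: [-0.3, 0.3, -2.3]
grip_width: 0.0496
```

```bash
python3 - <<'E'
from h import *
s,c=np.sin(np.radians(25)),np.cos(np.radians(25))
Rt=tgt(sv((-s,0,-c)),sv((0,1,0)))
go(st(np.array([0,0,.17])-.008*np.array([s,0,c])),Rt)
a=imaging.camera("top");b=imaging.camera("side")
X=np.array([c,0,-s]);Z=np.array([s,0,c]); H=np.array([0,0,.17])
for n,k in(("label TL","") ,):
    for y in(-.021,.021):
        for z in(-.036,.024): print("label corner expected top px",y,z,proj("top",st(H-.0268*X+[0,y,0]+z*Z)))
m=hsvmask(a,(0,120,60),(8,255,255))|hsvmask(a,(172,120,60),(180,255,255)); m[:,:170]=0;m[:,240:]=0
for k in big(m)[:3]: print(cv2.contourArea(k),cv2.boxPoints(cv2.minAreaRect(k)).tolist())
m=np.zeros((400,800,3),np.uint8);m[:,:400]=cv2.resize(a[160:280,150:270],(400,400));m[:,400:]=cv2.resize(b[90:270,150:330],(400,400),interpolation=cv2.INTER_CUBIC);cv2.imwrite("pics/b6.png",m)
E
```

```text
t 17.7667 pos [0.5341 0.193  0.1644] q [-0.09    0.5198  1.7682  0.558   0.9257 -0.3428] F [-0.2997  0.2817 -2.2504] w 0.0495627128130689
 turn(tool) [ 0.0006  0.0015 -0.0006] deg 0.09611891262528284  shift after turn mm [ 0.7589 -2.1599 -0.8039]  before turn [ 0.7565 -2.1599 -0.8062]
label corner expected top px -0.021 -0.036 [196.3908 223.0832]
label corner expected top px -0.021 0.024 [202.2396 223.3155]
label corner expected top px 0.021 -0.036 [198.0919 208.8273]
label corner expected top px 0.021 0.024 [203.9964 208.4823]
18.5 [[195.32310485839844, 222.41539001464844], [197.0769500732422, 208.38462829589844], [203.1077117919922, 209.1384735107422], [201.35386657714844, 223.1692352294922]]
10.0 [[207.892333984375, 221.861572265625], [209.13848876953125, 211.892333984375], [211.10772705078125, 212.13848876953125], [209.861572265625, 222.10772705078125]]
```

View pics/b6.png

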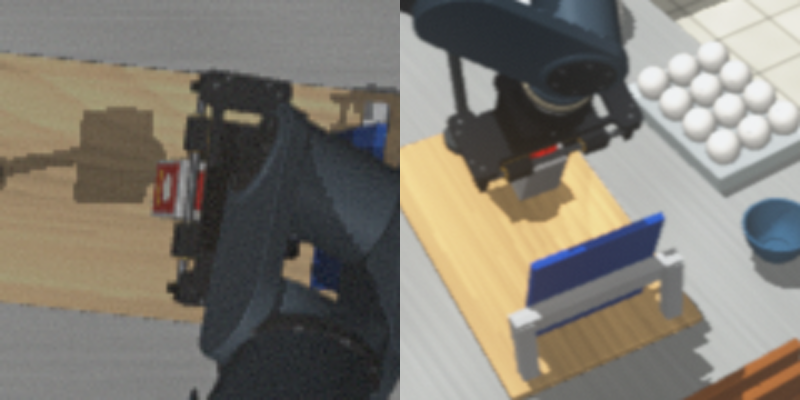

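The label's corners match the expected pixels within about 1 px, and the TCP is about 2 mm from target. The wrist force is only about the tin's weight, and the board still leans. Handing in.

```bash
python3 -c "
from h import *
print(robot.hand_in()); o=readout.get_obs(); print(o['time'],o['position'],o['grip_width'])"
```

```text
the job is handed in; nothing more can be done
None
the job is handed in; nothing more can be done
```

I handed the job in at about 18 s of the 56 s allowed. The blue board leans on the rail, and the gripper is still holding the red-label tin in front of the lens. The interface gives no verdict, so these are my own last checks:

- **Board:** I set it down tilted back about 15°, by the gripper's orientation. In the last pictures it still leans on the camera side of the rail with its foot on the stand. It looks centred and parallel, but I judged that by eye and did not measure it again after letting go.
- **Tin position:** the gripper was within about 2.5 mm and 0.1° of the planned hold pose. The label's corners in the top picture were within about 1 px (roughly 3 mm) of where they should be.
- **Tin facing and grip:** the label faces the lens, top up, and the fingers are on the plain sides. The jaw opening was 50 mm and the wrist force about 2.3 N, about the tin's weight.
- **Other things:** I saw no sign of the camera being touched, and the green tin and bystanders looked undisturbed in the views I had. I did not measure their positions again at the end.

One reading I can't fully explain: closing on the tin in the pan gave about 5 N upward force and left the gripper about 2 mm high. The lift that followed was clean. No check failed or disagreed with another.

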